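# Close up the ribbon chest

## Robot

A 7-joint arm with a two-finger parallel gripper is mounted at the origin on the work surface. World frame = base frame: x ahead of the robot, y to its left, z up, the work surface at z = 0. Lengths are in m, angles in rad, forces in N, time in s.
With the tool pointing down it reaches from about 0.4 to 0.85 m from the base axis. Payload 4.5 kg.
Tool frame: the origin (TCP) lies on the centre line of the jaws, within the pads' length; the fingertips stand r.tip_extent ahead of it and the grasp point (between the pads) is the TCP (r.tip_extent is the distance from the TCP to the fingertips, in m); z points along the fingers, y is the line along which they close (so a half turn about z gives the same grasp; the last joint's range is limited). The gripper opens to 88 mm and grips with 3 to 60 N. Pads are 18 mm wide; open, the fingers measure 123 mm over their backs; the gripper's body (75 mm by 187 mm) begins 45 mm behind the grasp point.
Start: joints at [1.249, 0.689, -0.195, 1.565, 0.157, 0.902, -0.215], TCP at [0.218, -0.586, 0.258] pointing down, gripper open.
Joint ranges: [-3.01, 3.01], [-0.46, 2.08], [-1.47, 1.51], [0.13, 2.56], [-1, 4.14], [0.04, 2.09], [-2.66, 2.66]. Speed limits (rad/s): [2.57, 2.57, 3.14, 3.14, 3.14, 3.14, 3.14].

## Interface

Orientations are given as a unit quaternion [x, y, z, w].
In Python, from plant import sensors, vision, finish_job, r gives the robot as it stands. The module is installed in compiled form; this text tells all that it offers.
- The arm moves only by the tool step_arm, never from a script. Its argument "steps" is a list of rows, each a list of 2 entries, a list of its own where there are three numbers: the shift along the tool's x, y, z in cm, then the turn, a rotation vector about the tool's x, y, z in degrees. A call has 1 to 12 rows; each row shifts and turns the commanded pose from where the row before left it, along the tool's axes as they then stand; what a row does not reach is not made up. A row lasts 1/8 s, in which the tool goes at most 62.5 mm and 10.7 degrees, less where a joint would pass 70% of its speed; a pose out of reach is approached as far as the arm can. A call with a gripper value outside its range is refused whole. "claw" is the opening, from -1 (shut) to 1 (fully open), set as the call begins (left out, the last holds). The fingers move at their own pace and stop on an object; "grip_force" is the grip in N (left out, the last holds). Time passes only in rows, so rows that do not move let the fingers close. It gives the time, the measured TCP pose, the force, the opening and the grip force at its end, in the units of the state.
- sensors.get_state(): the state, without advancing time (a new reading comes with each control period).
- vision.snapshot(name): name is "scene" or "side" or "wrist"; returns a dict with "img" (480x640x3 uint8, red, green, blue), "fx", "fy", "cx", "cy" (pixels), "position" and "rotation" of the camera in the world. Camera axes: x right, y down, z forward; pixel columns grow to the right and rows downward; lengths in m; the calibration is good to about 2 mm. A picture is of the moment at which its call begins. There is no depth.
- finish_job(): hands the job in; it is judged then, once.
The state is a dict: "clock": time; "q": joint angles; "qd": joint speeds; "joint_torque": joint torques, N m; "tool_pos": TCP position; "eef_rot": TCP orientation; "contact_force": force on the tool from outside, world axes, zero at the start; "moment": the same for the moment, N m; "opening": opening from 0.0 (shut) to 1.0 (fully open); "finger_force": force on a finger pad.
Only numpy, scipy, OpenCV 4.12 (cv2) and the standard library are available. Lean on these libraries where they do the work, as an engineer would, in place of code of your own. Each camera call takes 0.05 s, during which the arm holds its last target. There are 200 camera calls.

## Task

Close up the ribbon chest on the gift-wrapping counter: push both of its drawers fully home and push its lid down flat, in any order, using only the fingertips. Do not pinch, pull or lift anything, and leave the spool on top of the chest, the mug, the jar and the tape dispenser where they stand.

Things in the scene. Friction and masses are not known exactly. Their poses are not given: they have to be found in the camera images.
- chest: plywood ribbon chest, 170 (x, depth) x 420 (y, width) x 95 (z, height) mm, fixed to the counter. Origin at the centre of its underside; its x axis points from its front to its back (drawers go in along +x), y to its left end, z up. The right part (y -210 to +63 mm) has a flat deck, top at z = 95 mm, over two drawers side by side; the left part (y 63 to 210 mm) is an open well of ribbon rolls with a hinged lid. The deck's front edge is at x = -85 mm.
- drawer_right (a joint): how far the right drawer (centred at chest y = -141 mm) stands open, m: 0 is fully home, 0.10 the stop. Front panel 123 wide x 74 high (z 8 to 82 mm), flush with the chest's front when home. It slides stiffly (about 1.5 N friction plus 6 N per m/s), stays where it is left and stops dead when home.
- drawer_left (a joint): the same for the left drawer (centred at chest y = -7.5 mm).
- drawer_right_knob (a point): centre of the outer flat face of the right drawer's steel knob: a disc 24 mm across and 8 mm thick on a 12 mm stem, its face 22 mm in front of the drawer's front panel, 55 mm above the counter. Moves with the drawer; its axes are the chest's.
- drawer_left_knob (a point): the same on the left drawer's knob.
- lid (a joint): opening angle of the lid, rad: 0 is shut (flat, its top flush with the deck), about 1.57 upright, 1.75 the stop. The hinge is stiff (0.2 N m friction; the lid weighs about 160 g) and the lid stays at any angle where it is left; it stops dead when shut.
- lid_hinge (a point): middle of the lid's hinge axis, along the top of the chest's left end (chest y = +210 mm, z = 87 mm). The axis runs along the chest's x. The shut lid lies from here 147 mm towards the chest's -y; it is a plain board, 170 (along the hinge) x 147 x 8 mm, with no handle, its underside in the plane of the hinge axis. It swings up on its free edge, towards the chest's left end.
- lid_edge (a point): middle of the lid's free edge, on its outer (top) face, 147 mm from the hinge. Its axes turn with the lid: x along the hinge (the chest's x), y towards the hinge, z out of the outer face.
- spool: loose spool of ribbon, 60 mm across, 35 mm high, standing flat on the chest's deck (bystander). Origin at the centre of its underside.
- mug: white mug, 76 mm across, 90 mm high, standing on the counter off the chest's right end (bystander). Origin at the centre of its underside.
- jar: closed glass jar, 64 mm across, 85 mm high, standing on the counter off the chest's left end (bystander). Origin at the centre of its underside.
- tape: desk tape dispenser, 130 x 45 mm, 71 mm high, standing on the counter left of and in front of the chest (bystander). Origin at the centre of its underside.

How it is judged:
At the end, for the whole second after the job is handed in: Both drawers are within 5 mm of fully home, the lid is within 0.04 rad of flat shut, and the spool, mug, jar and tape dispenser stand upright, at rest, within 20 mm of where they started (value of joint each of drawer_right, drawer_left below 0.005 m and value of joint lid below 0.04 rad and distance of each of spool, mug, jar, tape from where it was at the start of the episode below 0.02 m and angle between each of spool, mug, jar, tape's own z axis and vertical below 0.15 rad and linear speed of each of spool, mug, jar, tape below 0.02 m/s); the robot touches nothing.
It fails at once if a drawer is pulled farther open instead of pushed (value of joint any of drawer_right, drawer_left above 0.095 m).
It fails at once if the lid is lifted wide open instead of pushed down (value of joint lid above 1.65 rad).
It fails at once if a knob or the lid's board is taken between the fingers ((contact force between the fingers and chest above 1 N and x of the grasp point in the frame of drawer_right_knob between -0.002 and 0.022 m and y of the grasp point in the frame of drawer_right_knob between -0.012 and 0.012 m and z of the grasp point in the frame of drawer_right_knob between -0.014 and 0.022 m) or (contact force between the fingers and chest above 1 N and x of the grasp point in the frame of drawer_left_knob between -0.002 and 0.022 m and y of the grasp point in the frame of drawer_left_knob between -0.012 and 0.012 m and z of the grasp point in the frame of drawer_left_knob between -0.014 and 0.022 m) or (contact force between the fingers and chest above 1 N and x of the grasp point in the frame of lid_edge between -0.09 and 0.09 m and y of the grasp point in the frame of lid_edge between -0.015 and 0.147 m and z of the grasp point in the frame of lid_edge between -0.008 and 0 m)).
It fails at once if the spool is lifted, carried, pushed away or knocked over (distance of spool from where it was at the start of the episode above 0.03 m or angle between spool's own z axis and vertical above 0.4 rad).
It fails at once if the mug, jar or tape dispenser is lifted, carried, pushed away or knocked over (distance of any of mug, jar, tape from where it was at the start of the episode above 0.03 m or angle between any of mug, jar, tape's own z axis and vertical above 0.4 rad).
It also fails if it takes over 51 s, if anything falls off the work surface, if the arm or the gripper's body presses on something with over 40 N, if the wrist force passes 120 N, or if a joint passes its speed limit or range.

## Working session

There is one attempt and no reset: what is moved stays moved. The work goes in short steps, Python scripts to look and compute and a tool call to move; the robot and the scene stay as the last step left them, time stands still between calls to the robot, and variables do not carry over. Pictures are saved under pics/ and viewed, at most 10 in all, crops included, and the job is handed in when it is done.

Besides the shell and the picture viewer there is one more tool, called after "Request:" as name(argument=value, ...), one argument or row to a line, values as JSON. step_arm: Moves the arm, as the interface text tells. Its arguments: {"type":"object","properties":{"steps":{"type":"array"},"claw":{"type":"number"},"grip_force":{"type":"number"}},"required":["steps"]}

```bash
mkdir -p pics; python3 - <<'E'
from plant import sensors, vision, r
import cv2,pickle
D={}
for n in("scene","side"):
    s=vision.snapshot(n);D[n]=s;cv2.imwrite(f"pics/{n}0.png",s["img"][:,:,::-1])
    print(n,s["fx"],s["fy"],s["cx"],s["cy"],s["position"],s["rotation"])
pickle.dump(D,open("s0.pkl","wb"))
s=sensors.get_state();print(r.tip_extent,s["clock"],s["tool_pos"],s["eef_rot"],s["contact_force"],s["opening"])
E
```

```text
scene 504.6709825899205 504.6709825899205 314.67204478106834 236.90468212186886 [1.03158042 0.53010192 0.89503944] [ 0.36390237  0.8605912  -0.33011882 -0.13408738]
side 581.1058060412552 581.1058060412552 318.3792114770052 233.83617735662523 [0.16761183 0.70492406 0.92216961] [-0.21965705  0.90465302 -0.35257796  0.09509199]
0.019 0.1 [ 0.21748931 -0.58539891  0.25700382] [ 9.84214009e-01  1.76980685e-01 -1.94390380e-04 -7.63633058e-04] [0.85543966 0.00267313 0.59686722] 0.998406885700593
```

View pics/scene0.png

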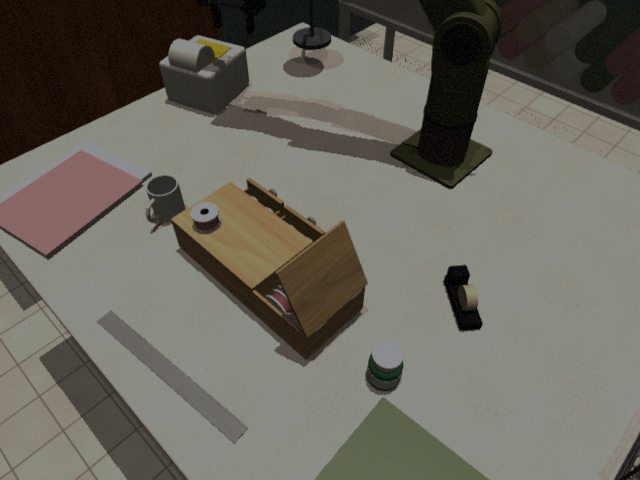

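View pics/side0.png

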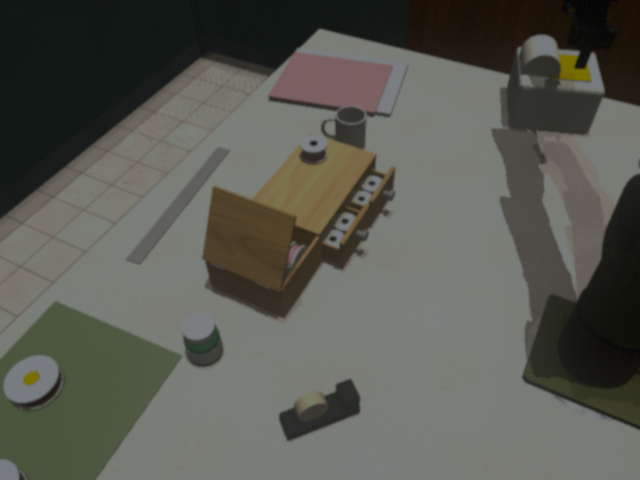

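The scene view shows the chest with its lid up (deck corners near (173,220) and (232,183)), and the drawer knobs near (272,192) and (311,222). The side view shows the drawers open towards the robot, with knobs near (390,195) and (362,247). I'll enlarge both to get exact corners.

```bash
python3 - <<'E'
import cv2,pickle
D=pickle.load(open("s0.pkl","rb"))
for n,(x,y,w,h) in {"scene":(165,170,210,185),"side":(195,130,210,185)}.items():
    c=D[n]["img"][y:y+h,x:x+w,::-1]
    c=cv2.convertScaleAbs(cv2.resize(c,None,fx=3.2,fy=3.2,interpolation=cv2.INTER_CUBIC),alpha=1.6)
    for k in range(0,210,20):
        cv2.line(c,(int(k*3.2),0),(int(k*3.2),6),(255,255,255));cv2.putText(c,str(x+k),(int(k*3.2),16),0,.4,(0,0,255))
        cv2.line(c,(0,int(k*3.2)),(6,int(k*3.2)),(255,255,255));cv2.putText(c,str(y+k),(0,int(k*3.2)),0,.4,(0,0,255))
    cv2.imwrite(f"pics/{n}_c.png",c)
E
```

```text
(no output)
```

View pics/scene_c.png

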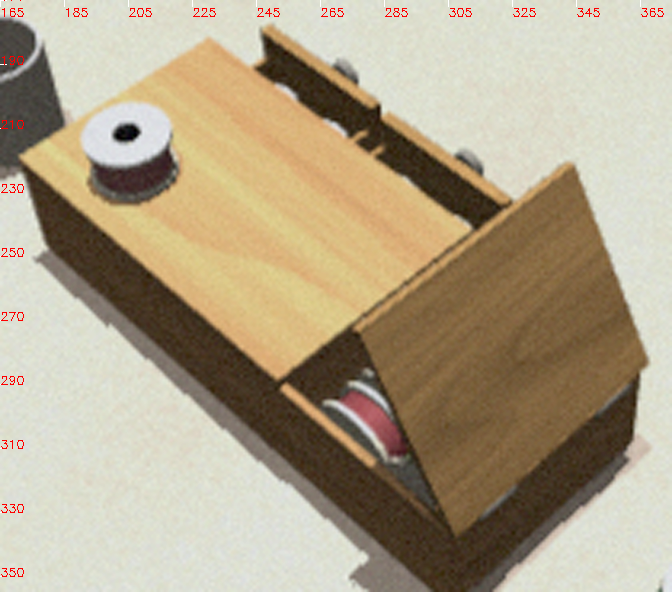

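View pics/side_c.png

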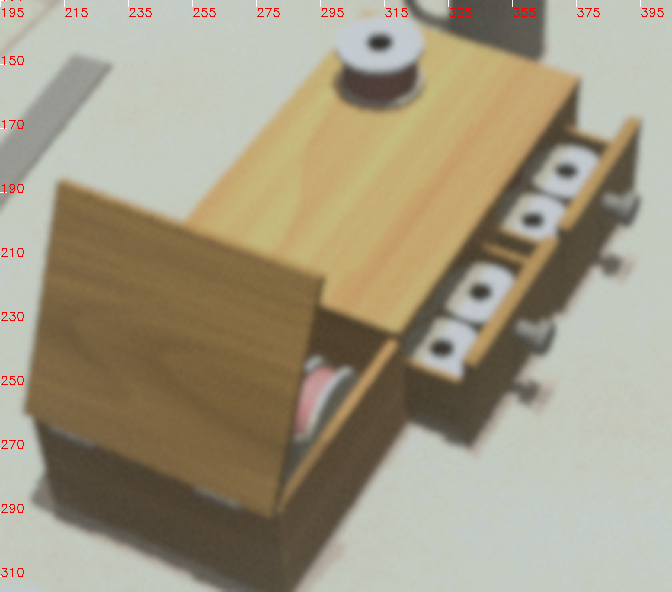

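The scene crop gives the deck corners at (171,219), (230,182) and (253,289), and the lid corners at (344,221), (277,272), (307,338) and (367,283). The side crop gives deck front corners (376,154) and (320,234), drawer panel tops (395,167)-(374,202) and (369,205)-(342,244), and knobs (391,195) and (364,236). Next I cast rays through these.

```bash
cat > h.py <<'E'
import numpy as np,pickle
from scipy.spatial.transform import Rotation as R
D=pickle.load(open("s0.pkl","rb"))
def ray(n,p,D=D):
    s=D[n];q=np.array(s["rotation"]);M=R.from_quat(q).as_matrix() if q.size==4 else q
    return np.array(s["position"]),M@np.array([(p[0]-s["cx"])/s["fx"],(p[1]-s["cy"])/s["fy"],1])
def plane(n,p,z,D=D):
    o,d=ray(n,p,D);return o+d*(z-o[2])/d[2]
def tri(a,b):
    o1,d1=ray("scene",a);o2,d2=ray("side",b)
    t=np.linalg.lstsq(np.c_[d1,-d2],o2-o1,rcond=None)[0];A=o1+t[0]*d1;B=o2+t[1]*d2
    return (A+B)/2,np.linalg.norm(A-B)
E
python3 - <<'E'
from h import *
np.set_printoptions(precision=4,suppress=True)
BR=plane("scene",(171.3,219.1),.095);FR=plane("scene",(230,181.9),.095);BL=plane("scene",(253.1,289.4),.095)
fr=plane("side",(376.3,154.4),.095);fl=plane("side",(320,233.8),.095)
print("BR,FR,BL",BR,FR,BL,"side fr fl",fr,fl)
print("depth",np.linalg.norm(BR-FR),"width",np.linalg.norm(BR-BL),np.linalg.norm(fr-fl),"want .17 .273")
# fit by procrustes: chest xy
c=np.array([[.085,-.21],[-.085,-.21],[.085,.063],[-.085,-.21],[-.085,.063]]);w=np.array([BR,FR,BL,fr,fl])[:,:2]
cz=(c-c.mean(0))@[1,1j];wz=(w-w.mean(0))@[1,1j];yaw=np.angle((np.conj(cz)*wz).sum())
M=np.array([[np.cos(yaw),-np.sin(yaw)],[np.sin(yaw),np.cos(yaw)]]);t=w.mean(0)-M@c.mean(0)
print("yaw",yaw,"deg",np.degrees(yaw),"origin",t,"res\n",w-(c@M.T+t))
np.savez("chest.npz",M=M,t=t,yaw=yaw)
L=lambda P:np.r_[(P[:2]-t)@M,P[2]]
for n,a,b in [("edgeF",(343.8,220.9),(296.6,216.9)),("edgeB",(276.9,272.5),(214.4,186.6)),("hingeB",(307.2,337.8),(203.4,258.8)),("hingeF",(366.6,283.1),(280.9,290.9))]:
    P,e=tri(a,b);print(n,"chest",L(P),e, "ang",np.arctan2(P[2]-.087,.21-L(P)[1]))
for n,p,z in [("panR_r",(395,167.5),.082),("panR_l",(373.8,201.9),.082),("panL_r",(369,205),.082),("panL_l",(342.5,244),.082),("knobR",(391,195),.055),("knobL",(364.4,235.6),.055)]:
    print(n,"chest",L(plane("side",p,z)))
for n,p,z in [("panR_r",(247,179),.082),("panR_l",(283.5,203),.082),("panL_r",(285.5,205.5),.082),("panL_l",(325,233),.082),("knobR",(273,192),.055),("knobL",(312,221),.055)]:
    print("sc",n,"chest",L(plane("scene",p,z)))
for n,cm,p,z in [("spooltop","scene",(204.5,212),.13),("spooltop","side",(313.5,144),.13),("jar","scene",(388,357),.085),("jar","side",(199,328),.085),("mug","scene",(164,186),.09),("mug","side",(350,116),.09),("tape","scene",(463,312),.0),("tape","side",(320,420),.0)]:
    P=plane(cm,p,z);print(n,P,"chest",L(P))
E
```

```text
BR,FR,BL [ 0.7078 -0.2389  0.095 ] [ 0.5406 -0.2402  0.095 ] [0.7075 0.0348 0.095 ] side fr fl [ 0.5333 -0.238   0.095 ] [0.5336 0.031  0.095 ]
depth 0.16715723926677548 width 0.2736927551918296 0.26898204823304533 want .17 .273
yaw 0.006883769595473164 deg 0.3944109449610903 origin [ 0.6209 -0.0293] res
 [[ 0.0004 -0.0001]
 [ 0.0033 -0.0002]
 [ 0.0021  0.0006]
 [-0.004   0.0019]
 [-0.0018 -0.0021]]
edgeF chest [-0.0848  0.141   0.2136] 0.0006088326076461986 ang 1.0721141911743715
edgeB chest [0.0847 0.1401 0.2146] 1.9882289110110405e-05 ang 1.0695714348882404
hingeB chest [0.0863 0.2096 0.0848] 0.001933127036685237 ang -1.392166117277475
hingeF chest [-0.0832  0.209   0.0846] 0.0005088034283809908 ang -1.1689482105804683
panR_r chest [-0.1381 -0.1997  0.082 ]
panR_l chest [-0.1399 -0.0795  0.082 ]
panL_r chest [-0.1347 -0.0667  0.082 ]
panL_l chest [-0.1325  0.0549  0.082 ]
knobR chest [-0.1547 -0.1418  0.055 ]
knobL chest [-0.1522 -0.0074  0.055 ]
sc panR_r chest [-0.1247 -0.2009  0.082 ]
sc panR_l chest [-0.1281 -0.0772  0.082 ]
sc panL_r chest [-0.1257 -0.068   0.082 ]
sc panL_l chest [-0.1259  0.0557  0.082 ]
sc knobR chest [-0.155  -0.1444  0.055 ]
sc knobL chest [-0.1504 -0.008   0.055 ]
spooltop [ 0.6605 -0.1715  0.13  ] chest [ 0.0386 -0.1424  0.13  ]
spooltop [ 0.6538 -0.1698  0.13  ] chest [ 0.0319 -0.1406  0.13  ]
jar [0.634  0.3122 0.085 ] chest [0.0155 0.3415 0.085 ]
jar [0.6214 0.3116 0.085 ] chest [0.0029 0.3409 0.085 ]
mug [ 0.6547 -0.3465  0.09  ] chest [ 0.0316 -0.3174  0.09  ]
mug [ 0.6501 -0.3475  0.09  ] chest [ 0.027  -0.3183  0.09  ]
tape [0.4019 0.3364 0.    ] chest [-0.2164  0.3672  0.    ]
tape [0.3796 0.3291 0.    ] chest [-0.2388  0.3601  0.    ]
```

Request:
step_arm(
  steps=[
    [[0, 0, 0], [0, 0, 10]],
    [[0, 0, 0], [0, 0, 10]],
    [[2, -4, 0], [0, 0, 0]],
    [[2, -4, 0], [0, 0, 0]],
  ],
  claw=-1,
)

```text
clock: 0.6
tool_pos: [0.2574, -0.5045, 0.2572]
eef_rot: [1.0, 0.003, -0.0, -0.0]
contact_force: [0.1, 0.3, 0.5]
opening: 0.572
finger_force: 0.0
```

Request:
step_arm(
  steps=[
    [[2, -4, 0], [0, 0, 0]],
    [[2, -4, 0], [0, 0, 0]],
    [[2, -4, 0], [0, 0, 0]],
    [[2, -4, 0], [0, 0, 0]],
    [[2, -4, 0], [0, 0, 0]],
    [[2, -4, 0], [0, 0, 0]],
    [[2, -4, 0], [0, 0, 0]],
    [[2, -4, 0], [0, 0, 0]],
    [[0.5, -1, 4], [0, 0, 0]],
    [[0, 0, 4], [0, 0, 0]],
    [[0, 0, 0], [0, 0, 0]],
  ],
)

```text
clock: 1.98
tool_pos: [0.4183, -0.1737, 0.1758]
eef_rot: [1.0, 0.004, -0.003, -0.001]
contact_force: [0.0, 0.5, 0.5]
opening: 0.005
finger_force: 0.0
```

Request:
step_arm(
  steps=[
    [[0, 0, 4], [0, 0, 0]],
    [[0, 0, 4], [0, 0, 0]],
    [[0, 0, 3.3], [0, 0, 0]],
    [[0.5, 0, 0], [0, 0, 0]],
    [[0, 0, 0], [0, 0, 0]],
  ],
)

```text
clock: 2.6
tool_pos: [0.4266, -0.175, 0.0663]
eef_rot: [1.0, 0.003, 0.002, 0.001]
contact_force: [0.6, -0.6, 0.2]
opening: 0.007
finger_force: 0.0
```

```bash
python3 - <<'E'
from plant import vision
import cv2
s=vision.snapshot("side");cv2.imwrite("pics/side1.png",cv2.resize(cv2.convertScaleAbs(s["img"][120:310,195:465,::-1],alpha=1.6),None,fx=2.9,fy=2.9))
E
```

```text
(no output)
```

View pics/side1.png

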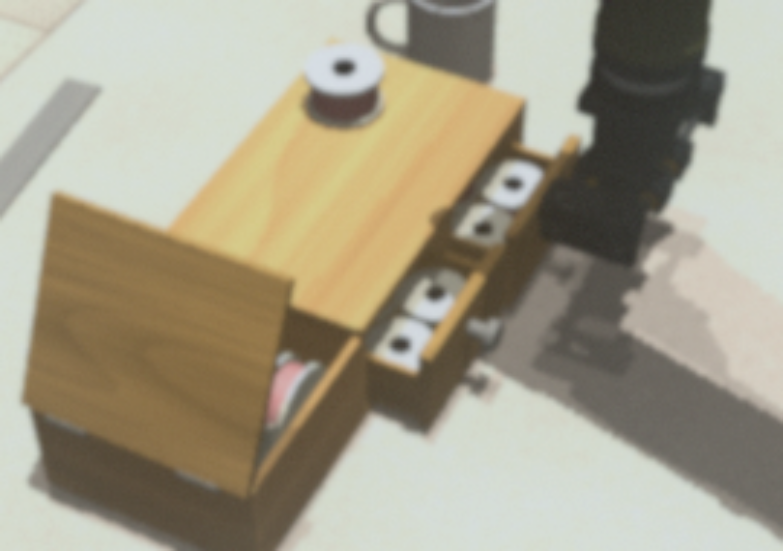

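The picture shows the closed gripper in front of the right drawer (gripper around (600,215) in the crop), clear of the deck and spool. Now I push.

Request:
step_arm(
  steps=[
    [[1, 0, 0.3], [0, 0, 0]],
    [[1, 0, 0], [0, 0, 0]],
    [[1, 0, 0], [0, 0, 0]],
    [[0.7, 0, 0], [0, 0, 0]],
    [[0.7, 0, 0], [0, 0, 0]],
    [[0.7, 0, 0], [0, 0, 0]],
    [[0.7, 0, 0], [0, 0, 0]],
  ],
)

```text
clock: 3.52
tool_pos: [0.4832, -0.1742, 0.0617]
eef_rot: [1.0, 0.003, -0.0, 0.0]
contact_force: [-1.4, -1.6, 0.3]
opening: 0.004
finger_force: 0.9
```

Contact with the knob. I continue until it stops dead.

Request:
step_arm(
  steps=[
    [[0.5, 0, 0], [0, 0, 0]],
    [[0.5, 0, 0], [0, 0, 0]],
    [[0.5, 0, 0], [0, 0, 0]],
    [[0.3, 0, 0], [0, 0, 0]],
    [[0, 0, 0], [0, 0, 0]],
  ],
)

```text
clock: 4.15
tool_pos: [0.5017, -0.1738, 0.0617]
eef_rot: [1.0, 0.004, 0.001, 0.0]
contact_force: [-1.1, 0.3, 0.5]
opening: 0.004
finger_force: 0.1
```

Request:
step_arm(
  steps=[
    [[0.3, 0, 0], [0, 0, 0]],
    [[0.3, 0, 0], [0, 0, 0]],
    [[0.3, 0, 0], [0, 0, 0]],
    [[0, 0, 0], [0, 0, 0]],
  ],
)

```text
clock: 4.65
tool_pos: [0.5045, -0.1737, 0.0614]
eef_rot: [1.0, 0.003, -0.006, -0.001]
contact_force: [-9.9, 0.4, 7.4]
opening: 0.005
finger_force: 5.0
```

Request:
step_arm(
  steps=[
    [[-2, 0, 0], [0, 0, 0]],
    [[-3, 0, 0], [0, 0, 0]],
    [[-2.8, 0, 0], [0, 0, 0]],
    [[0, -4, 0], [0, 0, 0]],
    [[0, -5, 0], [0, 0, 0]],
    [[0, -4.6, 0], [0, 0, 0]],
    [[0, 0, 0], [0, 0, 0]],
  ],
)

```text
clock: 5.52
tool_pos: [0.4369, -0.0342, 0.0655]
eef_rot: [1.0, 0.008, -0.003, -0.002]
contact_force: [-0.9, -0.4, -0.5]
opening: 0.004
finger_force: 0.0
```

```bash
python3 - <<'E'
from plant import vision
import cv2
s=vision.snapshot("side");cv2.imwrite("pics/side2.png",cv2.resize(cv2.convertScaleAbs(s["img"][120:310,195:465,::-1],alpha=1.6),None,fx=2.9,fy=2.9))
E
```

```text
(no output)
```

View pics/side2.png

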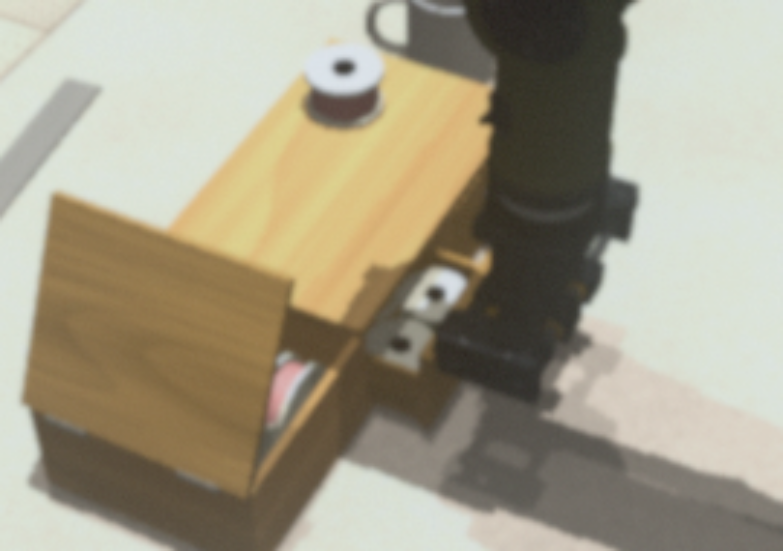

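The right drawer no longer sticks out; the spool has not moved and the gripper stands in front of the left drawer. Pushing the left drawer.

Request:
step_arm(
  steps=[
    [[1, 0.3, 0.4], [0, 0, 0]],
    [[1, 0, 0], [0, 0, 0]],
    [[1, 0, 0], [0, 0, 0]],
    [[0.7, 0, 0], [0, 0, 0]],
    [[0.7, 0, 0], [0, 0, 0]],
    [[0.7, 0, 0], [0, 0, 0]],
    [[0.7, 0, 0], [0, 0, 0]],
    [[0.5, 0, 0], [0, 0, 0]],
    [[0.4, 0, 0], [0, 0, 0]],
    [[0.4, 0, 0], [0, 0, 0]],
    [[0, 0, 0], [0, 0, 0]],
  ],
)

```text
clock: 6.95
tool_pos: [0.5045, -0.0415, 0.0608]
eef_rot: [1.0, 0.003, -0.006, -0.001]
contact_force: [-5.8, -0.5, 2.8]
opening: 0.002
finger_force: 2.4
```

The left drawer stopped dead at the same x as the right one. Now I retreat, rise and go over to the lid's outer side.

Request:
step_arm(
  steps=[
    [[-2, 0, 0], [0, 0, 0]],
    [[-3, 0, 0], [0, 0, 0]],
    [[-1, 0, -3], [0, 0, 0]],
    [[0, 0, -5], [0, 0, 0]],
    [[0, 0, -5], [0, 0, 0]],
    [[0, 0, -5], [0, 0, 0]],
    [[0, 0, -5], [0, 0, 0]],
    [[3, -4, -3], [0, 0, 0]],
    [[4, -4, 0], [0, 0, 0]],
    [[4, -4, 0], [0, 0, 0]],
    [[4, -4, 0], [0, 0, 0]],
    [[0, -4, 0], [0, 0, 0]],
  ],
)

```text
clock: 8.45
tool_pos: [0.5999, 0.1608, 0.3202]
eef_rot: [1.0, 0.003, -0.002, -0.001]
contact_force: [-0.5, -0.3, 0.2]
opening: 0.003
finger_force: 0.0
```

```bash
python3 - <<'E'
from plant import vision,sensors
import cv2
s=vision.snapshot("side");cv2.imwrite("pics/side3.png",s["img"][:,:,::-1])
print(sensors.get_state()["q"])
E
```

```text
[-0.35765977  0.61729959  0.0227111   1.50196678 -0.02727529  1.02567148
 -1.8798207 ]
```

View pics/side3.png

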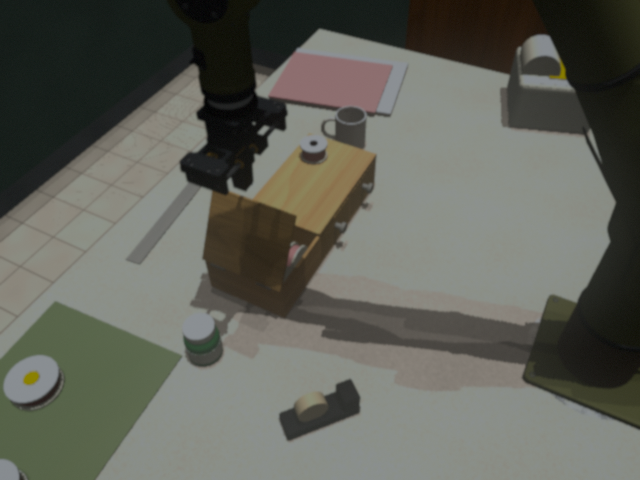

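Both drawers are flush with the front: the knobs at (371,185) and (342,225) sit close to the chest. The gripper stands above and outside the lid. Now I press the lid along its arc.

Request:
step_arm(
  steps=[
    [[0, 0, 4], [0, 0, 0]],
    [[0, 0, 3], [0, 0, 0]],
    [[0, 0, 2.5], [0, 0, 0]],
    [[0, 0.9, 0.6], [0, 0, 0]],
    [[0, 0.9, 0.6], [0, 0, 0]],
    [[0, 1.1, 0.8], [0, 0, 0]],
    [[0, 1.1, 0.8], [0, 0, 0]],
    [[0, 0, 0], [0, 0, 0]],
  ],
)

```text
clock: 9.5
tool_pos: [0.596, 0.117, 0.1969]
eef_rot: [1.0, 0.002, -0.004, 0.0]
contact_force: [0.6, -0.6, -0.2]
opening: 0.008
finger_force: 0.0
```

Request:
step_arm(
  steps=[
    [[0, 0.7, 0.8], [0, 0, 0]],
    [[0, 0.7, 0.9], [0, 0, 0]],
    [[0, 0.7, 1], [0, 0, 0]],
    [[0, 0.6, 1], [0, 0, 0]],
    [[0, 0.4, 1.1], [0, 0, 0]],
    [[0, 0.4, 1.1], [0, 0, 0]],
  ],
)

```text
clock: 10.25
tool_pos: [0.5958, 0.0836, 0.1374]
eef_rot: [1.0, 0.003, -0.004, -0.0]
contact_force: [0.2, -0.3, 0.7]
opening: 0.005
finger_force: 0.5
```

Request:
step_arm(
  steps=[
    [[0, 0.2, 1], [0, 0, 0]],
    [[0, 0.1, 0.8], [0, 0, 0]],
    [[0, 0, 0.5], [0, 0, 0]],
    [[0, 0, 0.3], [0, 0, 0]],
    [[0, 0, 0], [0, 0, 0]],
  ],
)

```text
clock: 10.88
tool_pos: [0.5956, 0.081, 0.1143]
eef_rot: [1.0, 0.003, -0.004, -0.0]
contact_force: [-4.9, -1.3, 16.5]
opening: 0.012
finger_force: 8.2
```

Stopped at tip z = 0.095, exactly the shut lid's height, with 16 N. I lift off and check.

Request:
step_arm(
  steps=[
    [[0, 0, -3], [0, 0, 0]],
    [[0, 0, -5], [0, 0, 0]],
    [[0, 0, -5], [0, 0, 0]],
    [[0, 0, -5], [0, 0, 0]],
    [[-2, 0, -5], [0, 0, 0]],
    [[-4, 0, -3], [0, 0, 0]],
    [[-4, 0, 0], [0, 0, 0]],
    [[-4, 0, 0], [0, 0, 0]],
    [[0, 0, 0], [0, 0, 0]],
    [[0, 0, 0], [0, 0, 0]],
  ],
)

```text
clock: 12.12
tool_pos: [0.4586, 0.0801, 0.3737]
eef_rot: [1.0, 0.004, -0.003, -0.001]
contact_force: [1.7, 0.8, -0.6]
opening: 0.003
finger_force: 0.0
```

```bash
python3 - <<'E'
from plant import vision
import cv2,numpy as np
a=vision.snapshot("scene")["img"];b=vision.snapshot("side")["img"]
c=np.hstack([cv2.resize(i,None,fx=1.6,fy=1.6) for i in(a[160:400,140:390],b[100:340,185:435])])
cv2.imwrite("pics/end.png",cv2.convertScaleAbs(c[:,:,::-1],alpha=1.5))
E
```

```text
(no output)
```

View pics/end.png

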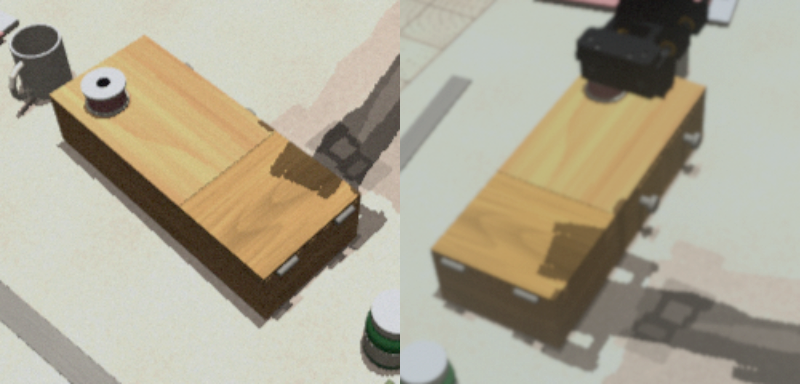

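The lid is flat with the deck (seam from (180,205) to (280,133)), both drawers are flush, and the spool, mug and jar stand in place. Handing in.

```bash
python3 -c "
from plant import finish_job
print(finish_job())"
```

```text
the job is handed in; nothing more can be done
None
```

I pushed both drawers home and pressed the lid flat with the closed fingertips, and the end pictures show the spool, mug and jar unmoved. The tape dispenser was outside that last view, but the arm never went near it. I handed the job in at about 12 s and got no verdict back.

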